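# Fit the last push rivet on a shield cover

### The arm

A 6-joint arm with a two-finger parallel gripper is mounted at the origin on the work surface. World frame = base frame: x ahead of the robot, y to its left, z up, the work surface at z = 0. Lengths are in m, angles in rad, forces in N, time in s.
With the tool pointing down it reaches from about 0.25 to 0.725 m from the base axis. Payload 4 kg.
Tool frame: the origin (TCP) lies midway between the tips of the shut fingers; the grasp point (between the pads) lies 19 mm behind it (bot.grip_point_offset is the distance from the TCP to the grasp point, in m); z points along the fingers, y is the line along which they close (so a half turn about z gives the same grasp; the last joint's range is limited). The gripper opens to 85 mm and grips with 20 to 120 N. Pads are 22 mm wide; open, the fingers measure 114 mm over their backs; the gripper's body (76 mm by 85 mm) begins 54 mm behind the grasp point. The pads swing forward as they close: fully open they stand 13 mm farther back than shut.
Start: joints at [-1.203, 0.241, 0.005, 1.335, 0, 1.571], TCP at [0.18, -0.467, 0.231] pointing down, gripper open.
Joint ranges: [-2.72, 2.72], [-1.05, 1.87], [-1.09, 1.28], [-1.99, 2.15], [-1.42, 1.44], [-3.14, 3.14]. Speed limits (rad/s): [2.79, 2.79, 3.14, 3.14, 3.14, 3.14].

### API

Orientations are given as a unit quaternion [x, y, z, w].
In Python, from workcell import bot gives the robot as it stands.
- The arm moves only by the tool step_arm, never from a script. Its argument "targets" is text: rows parted by semicolons, each of 7 numbers parted by spaces: the opening, from -1 (shut) to 1 (fully open), so that 0 is half open, then the shift along the world's x, y, z normalised to -1 to 1, where 1 is 0.5 m, then the turn, a rotation vector about the world's x, y, z normalised to -1 to 1, where 1 is pi/4 rad. In form: gripper x y z wx wy wz; .... A call has 1 to 10 rows; each row is the pose to reach, as a shift and turn from the pose commanded when the call began; what a row does not reach only later rows make up. A row lasts 1/12 s, in which the tool goes at most 41.7 mm and 7.16 degrees, less where a joint would pass 70% of its speed; a pose out of reach is approached as far as the arm can. A call with a number of a shift or a turn outside -1 to 1 is refused whole. A call with a gripper value outside its range is refused whole. The fingers move at their own pace and stop on an object; the grip force is fixed at half the most. Time passes only in rows, so rows that repeat a pose let the fingers close. It gives the time, the measured TCP pose, the force, the opening and the grip force at its end, in the units of the state.
- bot.get_obs(): the state, without advancing time (a new reading comes with each control period).
- bot.camera(name): name is "side" or "top" or "wrist"; returns the picture (384x512x3 uint8, red, green, blue); there is no depth.
- bot.camera_info(name): a dict with "vertical_fov" (degrees; the focal length in pixels is half the picture's height over the tangent of half this angle, whatever the lens; pixels are square), "cx", "cy" (the principal point, pixels), "D" ([k1, k2, p1, p2, k3] as OpenCV has them; the pictures are not rectified), "pose" (4x4, takes a point from camera to world coordinates). Camera axes: x right, y up, looking along -z (the intrinsics and any distortion apply to the point x, -y, -z); pixel columns grow to the right and rows downward; lengths in m; the calibration is good to about 2 mm. A picture is of the moment at which its call begins: read the wrist's pose just before it. camera_info takes no time and is no camera call; for the wrist camera it gives the pose at the moment of the call.
- bot.job_done(): hands the job in; it is judged then, once.
The state is a dict: "clock": time; "joint_pos": joint angles; "joint_vel": joint speeds; "tau": joint torques, N m; "eef_pos": TCP position; "tool_rot": TCP orientation; "ft_force": force on the tool from outside, world axes, zero at the start; "ft_torque": the same for the moment, N m; "grip_width": finger opening in m; "grasp_force": force on a finger pad.
Only numpy, scipy, OpenCV 4.12 (cv2) and the standard library are available. Lean on these libraries where they do the work, as an engineer would, in place of code of your own. Each camera call takes 0.05 s, during which the arm holds its last target. There are 200 camera calls.

### The job

Take the push rivet (the one whose center pin stands up out of its head) from the kit tray, seat it fully in the one empty hole of the shield cover on the circuit board with its pin still up, then press the pin down until its cap lies flush on the head. Press no harder than you need: the sprung board must never be loaded with more than 20 N. Leave the other parts in the tray and the jar alone.

Things in the scene. Friction and masses are not known exactly. Their poses are not given: they have to be found in the camera images.
- rivet_head (a point): Centre of the loose push rivet's head, half-way up it. Head: solid black plastic disc 22 mm across, 8 mm high, gripped at its side; underside 4 mm below this point. Shank below: 9 mm across, 15 mm long, its last 6 mm tapering to 4.4 mm. z axis up along the rivet. It starts upright in a tray socket, head's underside on the tray's top. About 30 g.
- rivet: The same rivet; origin on its axis at the underside of the head, z axis up along the rivet.
- pin_top (a point): Centre of the top of the rivet's center pin: a grey plastic stem 9 mm across with a flat cap 14 mm across and 2.5 mm thick. At the start the cap's top stands 8 to 9.5 mm above the top of the head, with a gap under the cap; fully pressed the cap lies flush on the head, its top 2.5 mm above it. It may be pressed with shut fingertips.
- pin (a joint): How far the rivet's pin has been pressed in, m: starts at 0 to 0.0015; 0.007 = at its stop, the cap flush on the head. It slides stiffly by friction at about 11 N all the way and stays where it is left; then it stands on a hard stop.
- hole (a point): Centre of the mouth of the empty rivet hole, 11.5 mm across, at the top of the cover's flange on which the rivet's head must sit; deeper than the shank. Axes: x, y along the board's long and short sides, z up. Nearby: a fitted rivet (22 mm across, 10.5 mm high with its cap) 70 mm away along -y, another 106 mm along +x; the raised can, 10 mm high, 31 mm along +x. Its height varies by up to 15 mm between starts.
- board: Circuit board with sheet-metal shield cover in a black carrier 170 x 130 mm on an aluminium base 200 x 150 mm; origin on its vertical middle axis, 44 mm below the flange's top; hole at x = -50, y = +34 mm; three corners hold fitted rivets. Pushed down it first slips to its seat at 7 to 9 N, by 0.5 to 10 mm (differs each time), and stays there; beyond that it springs, 1 mm per 12 N.
- tray: Grey plastic kit tray, fixed, 166 x 72 mm, 24 mm high, origin under its middle, with three sockets along its x axis at -50, 0 and +50 mm; which part stands in which socket varies.
- plug_head (a point): Bystander in the tray: a blanking plug with the same black head as the rivet (22 mm across, 8 mm high) but no pin on top. Point at the middle of its head.
- spacer_mid (a point): Bystander in the tray: a brass spacer 12 mm across that stands 24 mm above the tray. Point half-way up.
- jar_mid (a point): Bystander: closed amber jar 54 mm across, 75 mm high, standing on the bench. Point half-way up.
Mind the look-alikes: they are no part of the job. What is shaped like the rivet but blue or pink is not meant.

How it is judged:
On the way, in this order (a step that is already met when the one before it is completed fails the run):
1. the rivet sits in the hole with its head down on the cover and its pin still up (z of rivet_head in the frame of hole below 0.0055 m and horizontal distance between rivet_head and hole below 0.004 m and angle between the z axis of rivet and the z axis of board, either way round below 0.1 rad and value of joint pin below 0.0035 m), for 0.1 s.
2. the pin is pressed flush in the seated rivet (z of rivet_head in the frame of hole below 0.0055 m and horizontal distance between rivet_head and hole below 0.004 m and angle between the z axis of rivet and the z axis of board, either way round below 0.1 rad and value of joint pin above 0.0062 m), for 0.1 s.
At the end, for the whole second after the job is handed in: The rivet is in the empty hole, its head down on the cover (underside within 1.5 mm of the flange, within 4 mm of the hole's centre, within 0.1 rad of square), its pin pressed to within 0.8 mm of its stop, and it is at rest (all of step 2 and linear speed of rivet below 0.01 m/s); the robot touches nothing.
It fails at once if the board is loaded with more than 22 N (the goal's 20 N with a margin) (contact force between anything else and board above 22 N).
It fails at once if the pin is pressed in by more than 3.5 mm before the rivet is seated (value of joint pin above 0.0035 m and z of rivet_head in the frame of hole above 0.007 m).
It fails at once if the plug is taken from its place (distance of plug_head from where it was at the start of the episode above 0.012 m).
It fails at once if the spacer is taken from its place (distance of spacer_mid from where it was at the start of the episode above 0.012 m).
It fails at once if the jar is shifted (distance of jar_mid from where it was at the start of the episode above 0.02 m).
It also fails if it takes over 67 s, if anything falls off the work surface, if the arm or the gripper's body presses on something with over 40 N, if the wrist force passes 120 N, or if a joint passes its speed limit or range.

## Working session

There is one attempt and no reset: what is moved stays moved. The work goes in short steps, Python scripts to look and compute and a tool call to move; the robot and the scene stay as the last step left them, time stands still between calls to the robot, and variables do not carry over. Pictures are saved under pics/ and viewed, at most 10 in all, crops included, and the job is handed in when it is done.

Besides the shell and the picture viewer there is one more tool, called as name(argument=value, ...) on one line, values as JSON. step_arm: Moves the arm, as the interface text tells. Scaled input: -1 to 1 covers 0.5 m each way for a shift and pi/4 rad each way for a turn. Its arguments: {"type":"object","properties":{"targets":{"type":"string"}},"required":["targets"]}

```bash
mkdir -p pics; cat > h.py <<'E'
from workcell import bot
import numpy as np, cv2
def K(n):
    i=bot.camera_info(n); f=192/np.tan(np.radians(i["vertical_fov"])/2)
    return np.array([[f,0,i["cx"]],[0,f,i["cy"]],[0,0,1.]]),np.array(i["D"],float),np.array(i["pose"])
def ray(n,uv,cal=None):
    k,d,P=cal or K(n)
    p=cv2.undistortPoints(np.array([[uv]],float),k,d)[0,0]
    v=P[:3,:3]@np.array([p[0],-p[1],-1.]); return P[:3,3],v/np.linalg.norm(v)
def plane(n,uv,z,cal=None):
    o,v=ray(n,uv,cal); return o+v*(z-o[2])/v[2]
def proj(n,X,cal=None):
    k,d,P=cal or K(n); q=P[:3,:3].T@(np.array(X)-P[:3,3])
    return cv2.projectPoints(np.array([[q[0],-q[1],-q[2]]]),np.zeros(3),np.zeros(3),k,d)[0][0,0]
def tri(rs):
    A=sum(np.eye(3)-np.outer(v,v) for o,v in rs); b=sum((np.eye(3)-np.outer(v,v))@o for o,v in rs)
    X=np.linalg.solve(A,b); return X,[np.linalg.norm(np.cross(v,X-o)) for o,v in rs]
def snap(n,f):
    im=bot.camera(n)[:,:,::-1].copy(); cv2.imwrite("pics/"+f,im); return im
E
python3 - <<'E'
from h import *
a=snap("top","t0.png");b=snap("side","s0.png");c=snap("wrist","w0.png")
cv2.imwrite("pics/all.png",cv2.resize(np.hstack([a,b]),(800,300)))
for n in("top","side","wrist"):
    k,d,P=K(n);print(n,k[0,0],d,P.round(3).tolist())
E
```

```text
top 493.62561610513734 [-0.06304671  0.          0.          0.          0.        ] [[0.021, 0.991, -0.135, 0.504], [-0.999, 0.016, -0.039, 0.022], [-0.036, 0.135, 0.99, 0.892], [0.0, 0.0, 0.0, 1.0]]
side 374.48581635153374 [-0.10636361  0.          0.          0.          0.        ] [[-0.871, 0.318, -0.375, 0.325], [-0.491, -0.537, 0.686, 0.55], [0.017, 0.781, 0.624, 0.531], [0.0, 0.0, 0.0, 1.0]]
wrist 340.9186163158753 [-0.09234866  0.          0.          0.          0.        ] [[0.36, 0.898, 0.253, 0.244], [-0.933, 0.347, 0.094, -0.442], [-0.003, -0.27, 0.963, 0.373], [0.0, 0.0, 0.0, 1.0]]
```

View pics/t0.png

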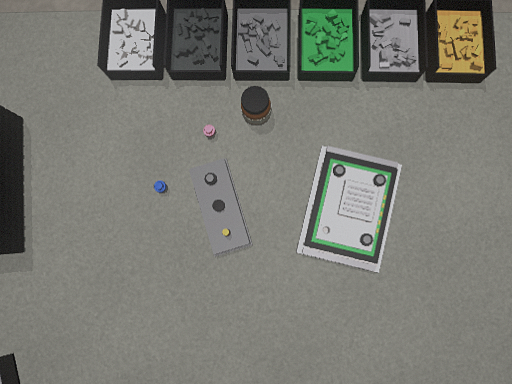

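View pics/s0.png

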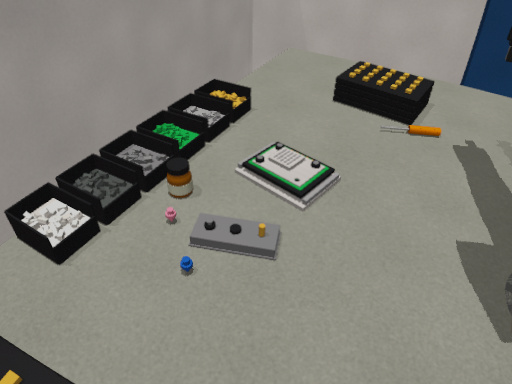

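The top view shows three tray parts: a black head with a greyish cap at (210,179), a plain black head at (218,206) and brass at (226,232). The blue (160,187) and pink (209,131) look-alikes stand on the bench. The board is at about (350,208) with fitted rivets at (339,171), (379,180) and (366,240), and the empty hole at (326,230). (210,179) fits the description best, because it has a cap on top. I'll confirm that in a crop.

```bash
python3 - <<'E'
from h import *
a=cv2.imread("pics/t0.png");b=cv2.imread("pics/s0.png")
c=lambda im,x,y,w,h:cv2.resize(im[y:y+h,x:x+w],(400,300),interpolation=cv2.INTER_CUBIC)
cv2.imwrite("pics/c1.png",np.vstack([np.hstack([c(a,185,165,60,45),c(b,190,210,60,45)]),np.hstack([c(a,292,142,120,90+45)[:,:],c(b,230,135,120,90)])]))
for n,uv,z in(("rivet",(210,179),.04),("plug",(218,206),.03),("spacer",(226,232),.048),("hole",(326,230),.05),("rA",(339,171),.055),("rB",(379,180),.055),("rC",(366,240),.055),("jar",(256,98),.075)):
    X=plane("top",uv,z);print(n,X.round(4),proj("side",X).round(1))
E
```

```text
rivet [0.636  0.1445 0.04  ] [210.5 219.9]
plug [0.5896 0.13   0.03  ] [235.7 227.9]
spacer [0.5433 0.1126 0.048 ] [262.2 224.2]
hole [ 0.5499 -0.0579  0.05  ] [297.3 173.9]
rA [ 0.651  -0.0793  0.055 ] [260.6 153.6]
rB [ 0.6365 -0.1475  0.055 ] [279.6 141.6]
rC [ 0.534  -0.1247  0.055 ] [316.1 158.9]
jar [0.7728 0.0651 0.075 ] [177.4 162.2]
```

View pics/c1.png

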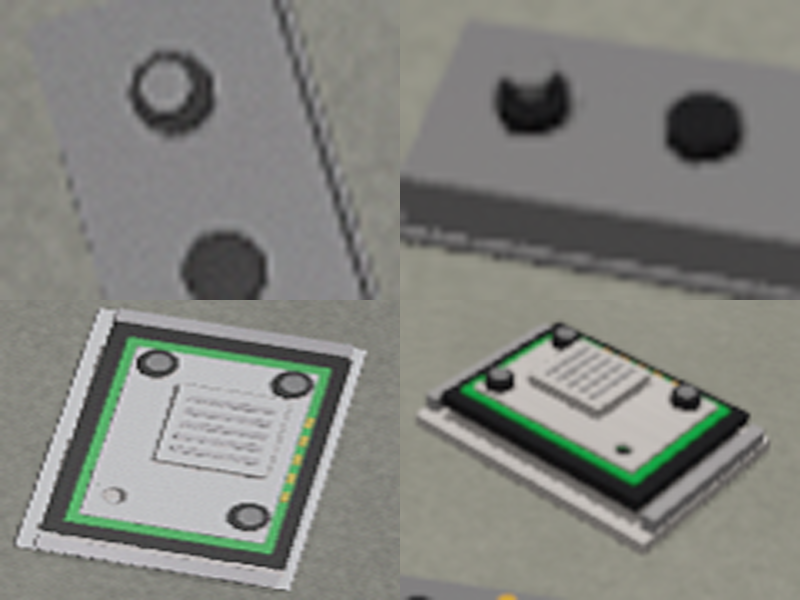

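The crop confirms it: (210,179) has a raised grey cap, (218,206) is a plain disc (the plug), and the empty hole is at (326,230). Next I'll bring the wrist camera over both.

```bash
python3 - <<'E'
from h import *
from scipy.spatial.transform import Rotation as R
o=bot.get_obs();r=R.from_quat(o["tool_rot"]).as_matrix()
print(o["eef_pos"],r.round(3),o["grip_width"],o["ft_force"],o["clock"])
P=K("wrist")[2];print((r.T@(P[:3,3]-o["eef_pos"])).round(4),(r.T@-P[:3,2]).round(3))
E
```

```text
[ 0.17960639 -0.46610865  0.23061913] [[ 0.933  0.36  -0.001]
 [ 0.36  -0.933  0.002]
 [-0.    -0.002 -1.   ]] 0.0852913250676159 [-0.27181971  0.72376653  0.48908683] 0.15
[ 0.0687  0.0006 -0.1422] [-0.27  -0.001  0.963]
```

step_arm(targets="1 0.07 0.081 0 0 0 -0.075;1 0.14 0.162 0 0 0 -0.15;1 0.21 0.244 0 0 0 -0.23;1 0.28 0.325 0 0 0 -0.3;1 0.35 0.406 0 0 0 -0.38;1 0.42 0.487 0 0 0 -0.45;1 0.49 0.568 0 0 0 -0.53;1 0.56 0.65 0 0 0 -0.6;1 0.63 0.731 0 0 0 -0.68;1 0.7 0.812 -0.02 0 0 -0.755")

```text
clock: 0.98
eef_pos: [0.4529, -0.1492, 0.2291]
tool_rot: [0.994, -0.114, 0.0, 0.0]
ft_force: [0.8, -0.8, 0.3]
grip_width: 0.0856
grasp_force: 0.0
```

step_arm(targets="1 0 0 0 0 0 0;1 0 0 0 0 0 0")

```text
clock: 1.15
eef_pos: [0.4525, -0.1491, 0.2281]
tool_rot: [0.994, -0.11, -0.001, -0.0]
ft_force: [-0.3, -0.3, 0.2]
grip_width: 0.085
grasp_force: 0.0
```

step_arm(targets="1 0.05 0.06 0 0 0 0;1 0.1 0.12 0 0 0 0;1 0.15 0.178 0 0 0 0;1 0.156 0.178 0 0 0 0;1 0.156 0.178 0 0 0 0;1 0.156 0.178 0 0 0 0")

```text
clock: 1.65
eef_pos: [0.5235, -0.0915, 0.2283]
tool_rot: [0.996, -0.092, -0.0, -0.011]
ft_force: [0.2, -0.2, 0.9]
grip_width: 0.085
grasp_force: 0.0
```

```bash
python3 - <<'E'
from h import *
import pickle
cal=K("wrist");im=snap("wrist","w1.png");pickle.dump(cal,open("w1.pkl","wb"))
print(bot.get_obs()["eef_pos"])
for z in(.04,.05):print(proj("wrist",[.5499,-.0579,z]))
E
```

```text
[ 0.52322951 -0.09147109  0.2285028 ]
[222.53326753 144.72934859]
[221.26153543 146.28738673]
```

View pics/w1.png

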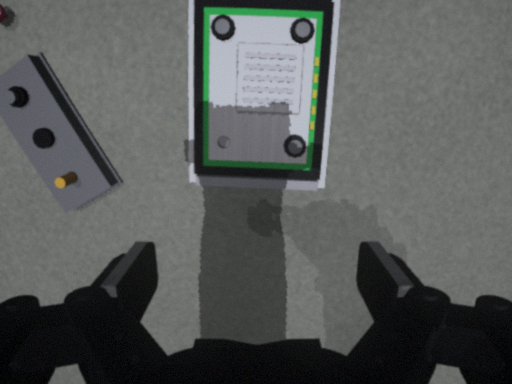

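The wrist view shows the hole at (224,142), the can with the fitted rivets around it, and the tray on the left with the rivet cap at (18,97). The joint-6 limit blocks this yaw, so I'll use the half-turn equivalent, tool x at about 167°.

step_arm(targets="1 0.01 0.02 -0.01 0 0 0.15;1 0.02 0.04 -0.02 0 0 0.3;1 0.04 0.06 -0.03 0 0 0.45;1 0.05 0.08 -0.04 0 0 0.6;1 0.06 0.1 -0.05 0 0 0.75;1 0.07 0.12 -0.06 0 0 0.9;1 0.07 0.12 -0.06 0 0 1")

```text
clock: 2.28
eef_pos: [0.5586, -0.0299, 0.1978]
tool_rot: [0.954, 0.299, -0.004, -0.011]
ft_force: [0.1, 0.8, -0.3]
grip_width: 0.0854
grasp_force: 0.0
```

step_arm(targets="1 0 0 0 0 0 0.15;1 0 0 0 0 0 0.3;1 0 0 0 0 0 0.45;1 0 0 0 0 0 0.6;1 0 0 0 0 0 0.75;1 0 0 0 0 0 0.9;1 0 0 0 0 0 1")

```text
clock: 2.87
eef_pos: [0.5584, -0.0316, 0.1991]
tool_rot: [0.768, 0.641, -0.008, -0.009]
ft_force: [0.4, -0.0, -0.0]
grip_width: 0.0853
grasp_force: 0.0
```

step_arm(targets="1 0 0 0 0 0 0.15;1 0 0 0 0 0 0.3;1 0 0 0 0 0 0.45;1 0 0 0 0 0 0.6;1 0 0 0 0 0 0.75;1 0 0 0 0 0 0.9;1 0 0 0 0 0 1")

```text
clock: 3.45
eef_pos: [0.5584, -0.0316, 0.1991]
tool_rot: [0.464, 0.886, -0.011, -0.005]
ft_force: [-0.8, 0.2, -0.2]
grip_width: 0.0852
grasp_force: 0.0
```

step_arm(targets="1 0 0 0 0 0 0.15;1 0 0 0 0 0 0.3;1 0 0 0 0 0 0.45;1 0 0 0 0 0 0.6;1 0 0 0 0 0 0.75;1 0 0 0 0 0 0.9;1 0 0 0 0 0 0.95;1 0 0 0 0 0 0.95")

```text
clock: 4.12
eef_pos: [0.5584, -0.0315, 0.1991]
tool_rot: [0.111, 0.994, -0.012, -0.001]
ft_force: [-0.1, -0.4, -0.8]
grip_width: 0.0853
grasp_force: 0.0
```

```bash
python3 - <<'E'
from h import *
import pickle
cal=K("wrist");im=snap("wrist","w2.png");pickle.dump(cal,open("w2.pkl","wb"))
o=bot.get_obs();print(o["eef_pos"],o["joint_pos"],o["tool_rot"])
for X in([.5499,-.0579,.044],[.636,.1445,.04]):print(proj("wrist",X))
E
```

```text
[ 0.55860045 -0.03135069  0.19908591] [-0.04360728  0.37647503  0.10947627  1.30766318 -0.02296599  0.18092692] [ 0.11200176  0.99363978 -0.01158826 -0.00114034]
[229.485723   169.08905101]
[458.05665859 209.8282291 ]
```

View pics/w2.png

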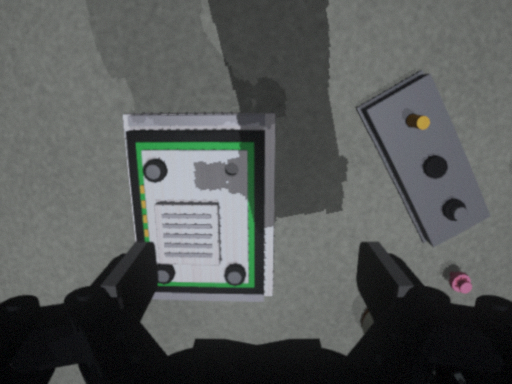

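The wrist view shows the hole at about (232,170), partly in shadow, and the rivet with its cap at about (455,211). I'll refine with enlarged crops.

```bash
python3 - <<'E'
from h import *
L=[("w1",224,142),("w2",232,170),("t0",326,230),("s0",297,180),("w2",455,210),("t0",211,180)]
t=[]
for n,u,v in L:
    im=cv2.imread(f"pics/{n}.png")[v-15:v+15,u-15:u+15]
    im=cv2.normalize(im,None,0,255,cv2.NORM_MINMAX)
    im=cv2.resize(im,(260,260),interpolation=cv2.INTER_NEAREST)
    for k in range(0,30,5):cv2.putText(im,str(u-15+k),(int(k*8.67),8),0,.3,(0,0,255));cv2.putText(im,str(v-15+k),(0,int(k*8.67)+8),0,.3,(255,0,0))
    t.append(im)
cv2.imwrite("pics/c2.png",np.vstack([np.hstack(t[:3]),np.hstack(t[3:])]))
E
```

```text
(no output)
```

View pics/c2.png

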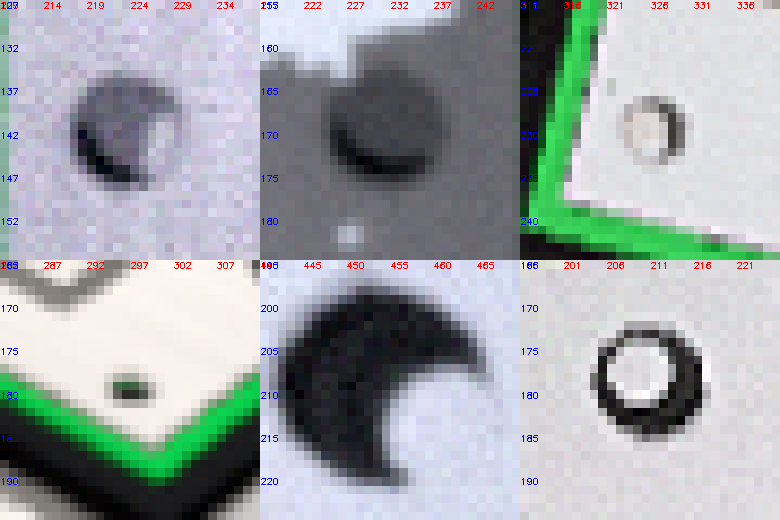

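The hole reads (223.3,141.4) in w1, (230.8,168.8) in w2, (326,229.4) in the top view and (296.6,179.5) in the side view. The rivet head reads (453.4,209.1) in w2 and (210.1,178.5) in the top view.

```bash
python3 - <<'E'
from h import *
import pickle
c1,c2=[pickle.load(open(f,"rb")) for f in("w1.pkl","w2.pkl")]
h=[ray("wrist",(223.3,141.4),c1),ray("wrist",(230.8,168.8),c2),ray("top",(325.95,229.4)),ray("side",(296.6,179.5))]
print("hole all",tri(h));print("wrist",tri(h[:2]));print("fixed",tri(h[2:]))
r=[ray("wrist",(453.4,209.1),c2),ray("top",(210.1,178.5)),ray("side",(209.7,225.3))]
print("rivet",tri(r),tri(r[:2]))
for z in(.028,.032):print(plane("wrist",(453.4,209.1),z,c2),plane("top",(210.1,178.5),z))
for z in(.044,.05,.058):print(plane("wrist",(223.3,141.4),z,c1),plane("wrist",(230.8,168.8),z,c2),plane("top",(325.95,229.4),z))
E
```

```text
hole all (array([ 0.55161232, -0.05884703,  0.03358491]), [np.float64(0.0009330990236681497), np.float64(0.0004655391202988235), np.float64(0.0005286154408060132), np.float64(0.0012086166104646858)])
wrist (array([ 0.55211898, -0.05839098,  0.03238379]), [np.float64(0.0002451528907018126), np.float64(0.00024515289070181466)])
fixed (array([ 0.55125595, -0.05957803,  0.03319373]), [np.float64(0.0006208256788184324), np.float64(0.000620825678818472)])
rivet (array([0.63877365, 0.14619661, 0.02682773]), [np.float64(0.0010446572022982015), np.float64(0.00014959091275022676), np.float64(0.0011875646533376144)]) (array([0.63882308, 0.14578259, 0.02873592]), [np.float64(0.0002581806577875969), np.float64(0.00025818065778771855)])
[0.63936645 0.14599371 0.028     ] [0.63874024 0.1460543  0.028     ]
[0.63749946 0.14395685 0.032     ] [0.63811548 0.14548025 0.032     ]
[ 0.55361653 -0.05990518  0.044     ] [ 0.54973753 -0.05687217  0.044     ] [ 0.55123713 -0.05835001  0.044     ]
[ 0.5543029  -0.06077924  0.05      ] [ 0.5485956  -0.05599671  0.05      ] [ 0.55090115 -0.05778177  0.05      ]
[ 0.55521806 -0.06194465  0.058     ] [ 0.54707304 -0.05482942  0.058     ] [ 0.55045317 -0.05702411  0.058     ]
```

step_arm(targets="0.2 0.03 0.06 -0.03 0.029 -0.006 0;0.2 0.06 0.12 -0.06 0.029 -0.006 0;0.2 0.08 0.18 -0.09 0.029 -0.006 0;0.2 0.11 0.24 -0.12 0.029 -0.006 0;0.2 0.14 0.3 -0.14 0.029 -0.006 0;0.2 0.16 0.355 -0.16 0.029 -0.006 0;0.2 0.16 0.355 -0.16 0.029 -0.006 0;0.2 0.16 0.355 -0.16 0.029 -0.006 0;0.2 0.16 0.355 -0.16 0.029 -0.006 0")

```text
clock: 4.92
eef_pos: [0.6391, 0.1465, 0.1188]
tool_rot: [0.111, 0.994, -0.0, -0.0]
ft_force: [-0.0, 0.4, 0.5]
grip_width: 0.0513
grasp_force: 0.0
```

```bash
python3 - <<'E'
from h import *
import pickle
cal=K("wrist");im=snap("wrist","w3.png");pickle.dump(cal,open("w3.pkl","wb"))
o=bot.get_obs();print(o["eef_pos"],o["joint_pos"],o["tool_rot"],o["ft_force"])
for X in([.6388,.146,.028],[.6388,.146,.041]):print(proj("wrist",X))
cv2.imwrite("pics/c3.png",cv2.resize(im[80:380,80:440],(720,600)))
E
```

```text
[0.63937013 0.14599802 0.11926453] [ 2.24622834e-01  6.11637745e-01  2.78572503e-01  1.23757289e+00
 -2.70767885e-04  4.48107027e-01] [ 1.11509710e-01  9.93763332e-01 -1.01690547e-04  1.19348943e-04] [-0.41046597  0.02387817 -0.55241597]
[256.46128348 191.19137336]
[256.4655518  196.50501734]
```

View pics/c3.png

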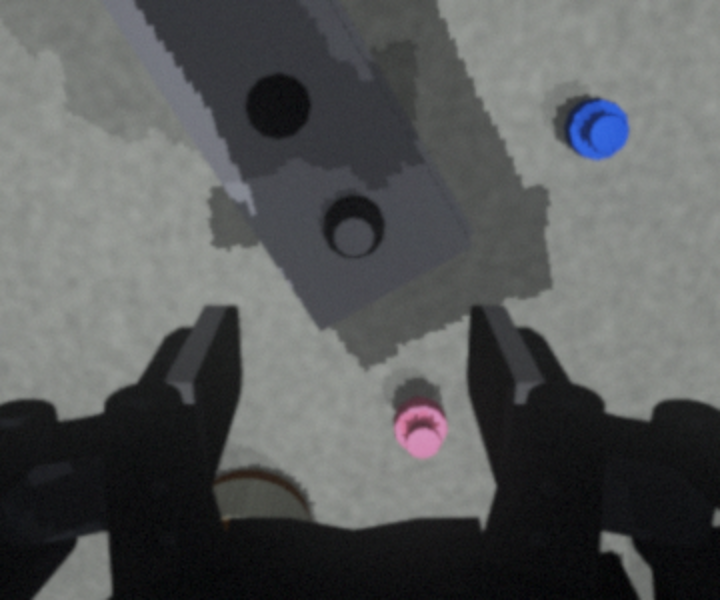

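The crop shows the rivet head centred at about (256.7,193) in full-image pixels, with its cap below. That is within 1.5 mm of the prediction and midway between the fingers. Descending and gripping.

step_arm(targets="0.2 0.001 0 -0.06 0 0 0;0.2 0.001 0 -0.12 0 0 0;0.2 0.001 0 -0.16 0 0 0;0.2 0.001 0 -0.187 0 0 0;0.2 0.001 0 -0.187 0 0 0;0.2 0.001 0 -0.187 0 0 0")

```text
clock: 5.47
eef_pos: [0.6397, 0.1457, 0.0255]
tool_rot: [0.112, 0.994, -0.0, -0.0]
ft_force: [0.2, 0.5, 1.6]
grip_width: 0.0512
grasp_force: 0.0
```

step_arm(targets="-1 0 0 0 0 0 0;-1 0 0 0 0 0 0;-1 0 0 0 0 0 0;-1 0 0 0 0 0 0;-1 0 0 0 0 0 0;-1 0 0 0 0 0 0;-1 0 0 0 0 0 0;-1 0 0 0 0 0 0")

```text
clock: 6.13
eef_pos: [0.6415, 0.1471, 0.0278]
tool_rot: [0.111, 0.994, 0.0, 0.002]
ft_force: [-1.3, -1.6, 7.1]
grip_width: 0.0178
grasp_force: 58.5
```

```bash
python3 - <<'E'
from h import *
im=snap("wrist","w4.png");s=snap("side","s4.png")
o=bot.get_obs();print(o["eef_pos"],o["grip_width"],o["ft_force"],o["ft_torque"])
cv2.imwrite("pics/c4.png",np.hstack([cv2.resize(im[120:340,156:356],(400,440)),cv2.resize(s[180:260,170:243],(400,440))]))
E
```

```text
[0.64152217 0.14714293 0.02780982] 0.017362921748917872 [-1.57613885 -1.95660007  6.68067734] [-0.49900708  0.26287561 -0.03063201]
```

View pics/c4.png

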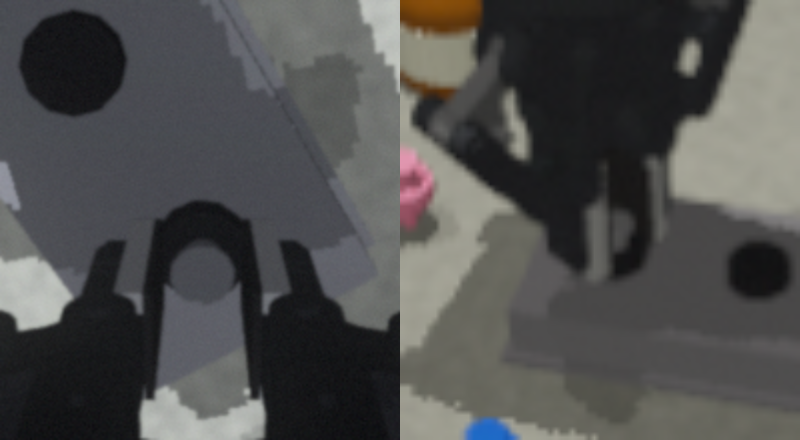

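The head is between the fingertips and upright. But the 17.4 mm opening and the 7 N lift suggest the tips only pinch its upper edge. I'll reopen slightly and feel for the tray top to grip as low as possible.

step_arm(targets="-0.25 0 0 0 0 0 0;-0.25 0 0 0 0 0 0;-0.25 0 0 0 0 0 0;-0.25 0 0 0 0 0 0")

```text
clock: 6.57
eef_pos: [0.6399, 0.1475, 0.0251]
tool_rot: [0.11, 0.994, 0.0, -0.0]
ft_force: [0.6, 0.2, -0.7]
grip_width: 0.032
grasp_force: 0.0
```

step_arm(targets="-0.25 0 0 -0.002 0 0 0;-0.25 0 0 -0.004 0 0 0;-0.25 0 0 -0.004 0 0 0;-0.25 0 0 -0.004 0 0 0")

```text
clock: 6.9
eef_pos: [0.64, 0.1475, 0.0235]
tool_rot: [0.111, 0.994, 0.0, 0.0]
ft_force: [-1.1, 0.1, 3.8]
grip_width: 0.0318
grasp_force: 1.6
```

step_arm(targets="-0.25 0 0 -0.001 0 0 0;-0.25 0 0 -0.002 0 0 0;-0.25 0 0 -0.002 0 0 0;-0.25 0 0 -0.002 0 0 0")

```text
clock: 7.23
eef_pos: [0.6401, 0.1475, 0.0235]
tool_rot: [0.11, 0.994, 0.0, 0.0]
ft_force: [-2.9, -0.3, 8.3]
grip_width: 0.032
grasp_force: 3.9
```

The tray is felt at a TCP height of 0.0238. I'll grip from just above that, then lift.

step_arm(targets="-0.25 0 0 0.003 0 0 0;-0.25 0 0 0.003 0 0 0;-1 0 0 0.003 0 0 0;-1 0 0 0.003 0 0 0;-1 0 0 0.003 0 0 0;-1 0 0 0.003 0 0 0;-1 0 0 0.003 0 0 0;-1 0 0 0.003 0 0 0;-1 0 0 0.003 0 0 0;-1 0 0 0.003 0 0 0")

```text
clock: 8.07
eef_pos: [0.6407, 0.1473, 0.0245]
tool_rot: [0.111, 0.994, 0.0, 0.001]
ft_force: [-0.8, -0.6, 5.5]
grip_width: 0.0184
grasp_force: 58.8
```

step_arm(targets="-1 0 0 0.004 0 0 0;-1 0 0 0.008 0 0 0;-1 0 0 0.014 0 0 0;-1 0 0 0.02 0 0 0;-1 0 0 0.03 0 0 0;-1 0 0 0.04 0 0 0")

```text
clock: 8.57
eef_pos: [0.6399, 0.1474, 0.0439]
tool_rot: [0.111, 0.994, 0.0, -0.0]
ft_force: [0.5, 0.6, -0.4]
grip_width: 0.0185
grasp_force: 58.7
```

step_arm(targets="-1 0 0 0.05 0 0 0;-1 0 0 0.1 0 0 0;-1 0 0 0.14 0 0 0;-1 0 0 0.14 0 0 0;-1 0 0 0.14 0 0 0")

```text
clock: 8.98
eef_pos: [0.6414, 0.1478, 0.116]
tool_rot: [0.111, 0.994, 0.001, 0.002]
ft_force: [0.4, 0.2, 0.2]
grip_width: 0.0185
grasp_force: 58.7
```

```bash
python3 - <<'E'
from h import *
im=snap("wrist","w5.png");s=snap("side","s5.png")
o=bot.get_obs();print(o["eef_pos"],o["grip_width"],o["ft_force"])
p=proj("side",o["eef_pos"]);print(p,proj("wrist",o["eef_pos"]));x,y=map(int,p)
cv2.imwrite("pics/c5.png",np.hstack([cv2.resize(im[130:350,156:356],(400,440)),cv2.resize(s[y-30:y+14,x-20:x+20],(400,440),interpolation=cv2.INTER_CUBIC)]))
E
```

```text
[0.63942382 0.14727996 0.11299058] 0.018526648525740222 [ 0.34844461 -1.2131867  -1.85950253]
[205.68439983 190.16055627] [256.79251779 247.58546443]
```

View pics/c5.png

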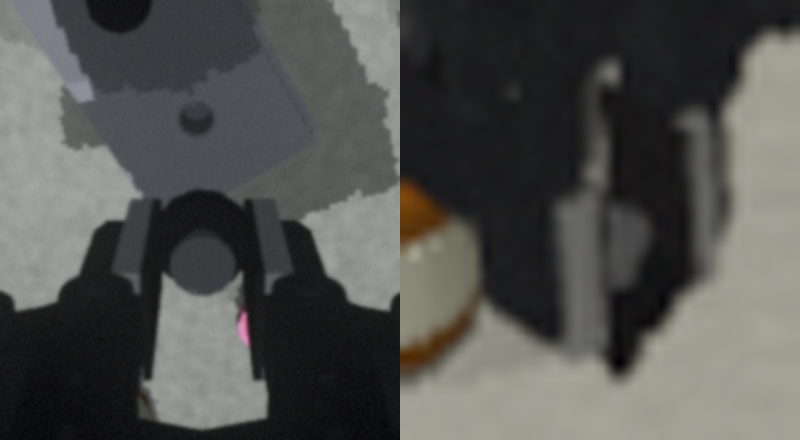

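The rivet is held upright with its cap visible at about (256.5,261.5) in the wrist image, and its socket is empty. Moving over the hole.

step_arm(targets="-1 -0.03 -0.06 0 0 0 0;-1 -0.06 -0.13 0 0 0 0;-1 -0.09 -0.2 0 0 0 0;-1 -0.12 -0.27 0 0 0 0;-1 -0.15 -0.34 0 0 0 0;-1 -0.17 -0.4 0 0 0 0;-1 -0.175 -0.412 0 0 0 0;-1 -0.175 -0.412 0 0 0 0;-1 -0.175 -0.412 0 0 0 0;-1 -0.175 -0.412 0 0 0 0")

```text
clock: 9.92
eef_pos: [0.5527, -0.0576, 0.1131]
tool_rot: [0.11, 0.994, 0.0, -0.0]
ft_force: [-0.6, 0.2, -0.7]
grip_width: 0.0188
grasp_force: 58.8
```

```bash
python3 - <<'E'
from h import *
import pickle
cal=K("wrist");im=snap("wrist","w6.png");pickle.dump(cal,open("w6.pkl","wb"))
o=bot.get_obs();e=np.array(o["eef_pos"]);print(e,o["tool_rot"],o["ft_force"])
# held head/cap
print("cap xy at +16mm",plane("wrist",(256.5,261.5),e[2]+.016,cal)-e)
for z in(.032,.034,.044):print(z,proj("wrist",[.5517,-.0588,z],cal))
c=cv2.resize(im[170:290,206:306],(500,600),interpolation=cv2.INTER_CUBIC)
for k in range(0,120,20):cv2.putText(c,str(170+k),(0,k*5+8),0,.4,(0,0,255))
for k in range(0,100,20):cv2.putText(c,str(206+k),(k*5,590),0,.4,(0,0,255))
c[:300]=cv2.normalize(c[:300],None,0,255,cv2.NORM_MINMAX)
cv2.imwrite("pics/c6.png",c)
E
```

```text
[ 0.55286743 -0.05731623  0.1132062 ] [ 1.09653241e-01  9.93969808e-01  3.51697880e-04 -2.52317140e-04] [-0.30022406 -0.20316832 -0.970353  ]
cap xy at +16mm [-0.00156316 -0.00010914  0.016     ]
0.032 [254.48909615 195.21547509]
0.034 [254.47596968 196.06062448]
0.044 [254.40695952 200.50649037]
```

View pics/c6.png

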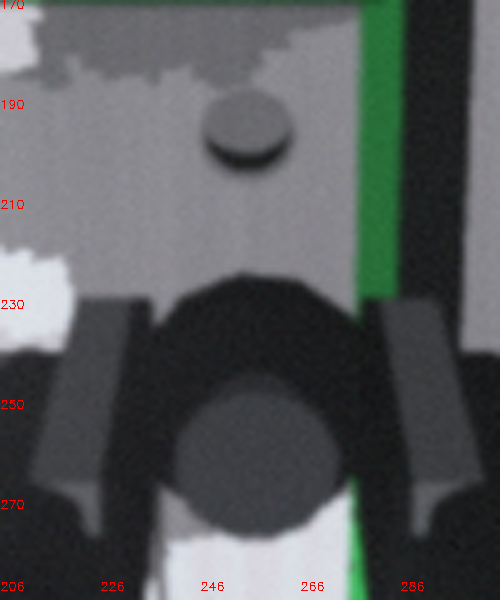

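The hole is at (255.2,195.5), matching the prediction for z of about 0.033. The held cap's centre is at (257.1,262.5).

```bash
python3 - <<'E'
from h import *
import pickle
c1,c2,c6=[pickle.load(open(f"w{i}.pkl","rb")) for i in(1,2,6)]
h=[ray("wrist",(223.3,141.4),c1),ray("wrist",(230.8,168.8),c2),ray("wrist",(255.2,195.5),c6),ray("top",(325.95,229.4)),ray("side",(296.6,179.5))]
print(tri(h),tri(h[:3]))
e=np.array(bot.get_obs()["eef_pos"])
H=plane("wrist",(255.2,195.5),.033,c6);C=plane("wrist",(257.1,262.5),e[2]+.0165,c6)
print(e,H,C,H-C,"cap-e",C-e)
E
```

```text
(array([ 0.55158657, -0.05870558,  0.03363983]), [np.float64(0.0008983255459133828), np.float64(0.00034358810679753905), np.float64(0.0004487995908571959), np.float64(0.0006629280022865535), np.float64(0.0012347796714604652)]) (array([ 0.55208116, -0.05838185,  0.03208788]), [np.float64(0.0002731842481464407), np.float64(0.00024021268576793943), np.float64(9.944457933192722e-05)])
[ 0.55286743 -0.05731623  0.1132062 ] [ 0.55171248 -0.05830221  0.033     ] [ 0.55154647 -0.05722893  0.1297062 ] [ 0.00016601 -0.00107328 -0.0967062 ] cap-e [-1.32095264e-03  8.73035473e-05  1.65000000e-02]
```

step_arm(targets="-1 0 -0.002 -0.05 0 0 0;-1 0 -0.002 -0.1 0 0 0;-1 0 -0.002 -0.118 0 0 0;-1 0 -0.002 -0.118 0 0 0;-1 0 -0.002 -0.118 0 0 0;-1 0 -0.002 -0.118 0 0 0")

```text
clock: 10.47
eef_pos: [0.5537, -0.0592, 0.0559]
tool_rot: [0.11, 0.994, 0.0, 0.001]
ft_force: [0.3, -0.3, -0.2]
grip_width: 0.0186
grasp_force: 58.8
```

step_arm(targets="-1 0 0 -0.003 0 0 0;-1 0 0 -0.006 0 0 0;-1 0 0 -0.008 0 0 0;-1 0 0 -0.01 0 0 0;-1 0 0 -0.012 0 0 0;-1 0 0 -0.012 0 0 0")

```text
clock: 10.97
eef_pos: [0.5524, -0.0597, 0.0486]
tool_rot: [0.111, 0.994, 0.0, -0.0]
ft_force: [-0.6, 0.2, -0.2]
grip_width: 0.0185
grasp_force: 58.8
```

step_arm(targets="-1 0 0 -0.002 0 0 0;-1 0 0 -0.004 0 0 0;-1 0 0 -0.006 0 0 0;-1 0 0 -0.006 0 0 0")

```text
clock: 11.3
eef_pos: [0.5523, -0.0596, 0.0454]
tool_rot: [0.111, 0.994, 0.0, -0.0]
ft_force: [-0.4, 0.1, -0.5]
grip_width: 0.0184
grasp_force: 58.8
```

step_arm(targets="-1 0.001 0.002 0 0 0 0;-1 0.0016 0.0024 -0.002 0 0 0;-1 0.0016 0.0024 -0.004 0 0 0;-1 0.0016 0.0024 -0.006 0 0 0;-1 0.0016 0.0024 -0.006 0 0 0")

```text
clock: 11.72
eef_pos: [0.5531, -0.0584, 0.0424]
tool_rot: [0.111, 0.994, 0.0, -0.0]
ft_force: [-0.2, 0.1, -0.6]
grip_width: 0.0188
grasp_force: 58.8
```

step_arm(targets="-1 0 0 -0.001 0 0 0;-1 0 0 -0.002 0 0 0;-1 0 0 -0.003 0 0 0;-1 0 0 -0.004 0 0 0;-1 0 0 -0.004 0 0 0")

```text
clock: 12.13
eef_pos: [0.5533, -0.0584, 0.0406]
tool_rot: [0.111, 0.994, 0.0, -0.0]
ft_force: [-0.1, -0.1, 0.0]
grip_width: 0.0186
grasp_force: 58.8
```

step_arm(targets="-1 0 0 -0.001 0 0 0;-1 0 0 -0.002 0 0 0;-1 0 0 -0.003 0 0 0;-1 0 0 -0.004 0 0 0;-1 0 0 -0.004 0 0 0")

```text
clock: 12.55
eef_pos: [0.5533, -0.0584, 0.0386]
tool_rot: [0.111, 0.994, 0.0, -0.0]
ft_force: [-1.2, 0.1, -1.2]
grip_width: 0.0183
grasp_force: 58.8
```

step_arm(targets="-1 0 0 -0.001 0 0 0;-1 0 0 -0.002 0 0 0;-1 0 0 -0.003 0 0 0;-1 0 0 -0.004 0 0 0;-1 0 0 -0.004 0 0 0")

```text
clock: 12.97
eef_pos: [0.5533, -0.0584, 0.0366]
tool_rot: [0.111, 0.994, 0.0, -0.0]
ft_force: [-0.4, -0.0, -0.1]
grip_width: 0.0182
grasp_force: 58.8
```

step_arm(targets="-1 0 0 -0.001 0 0 0;-1 0 0 -0.002 0 0 0;-1 0 0 -0.002 0 0 0")

```text
clock: 13.22
eef_pos: [0.5534, -0.0584, 0.0358]
tool_rot: [0.111, 0.994, 0.0, 0.0]
ft_force: [-1.0, 0.6, 0.6]
grip_width: 0.0186
grasp_force: 59.1
```

step_arm(targets="-1 0 0 -0.001 0 0 0;-1 0 0 -0.002 0 0 0;-1 0 0 -0.002 0 0 0")

```text
clock: 13.47
eef_pos: [0.5533, -0.0583, 0.0352]
tool_rot: [0.111, 0.994, 0.0, 0.0]
ft_force: [-2.0, 1.6, 4.9]
grip_width: 0.0184
grasp_force: 60.6
```

Contact came at a TCP height of about 0.0355, after 13 mm of free entry, so the head is on the flange. Releasing.

step_arm(targets="-0.4 0 0 0 0 0 0;-0.2 0 0 0 0 0 0;-0.1 0 0 0 0 0 0;-0.1 0 0 0 0 0 0;-0.1 0 0 0.002 0 0 0;-0.1 0 0 0.004 0 0 0")

```text
clock: 13.97
eef_pos: [0.5532, -0.0585, 0.0365]
tool_rot: [0.111, 0.994, 0.0, -0.0]
ft_force: [0.1, 0.5, -0.5]
grip_width: 0.0383
grasp_force: 0.0
```

step_arm(targets="-0.1 0 0 0.03 0 0 0;-0.1 0 0 0.07 0 0 0;-0.1 0 0 0.12 0 0 0;-0.1 0 0 0.16 0 0 0;-0.1 0 0 0.16 0 0 0;-0.1 0 0 0.16 0 0 0")

```text
clock: 14.47
eef_pos: [0.5546, -0.0586, 0.1182]
tool_rot: [0.111, 0.994, 0.0, 0.002]
ft_force: [0.6, 1.0, 0.3]
grip_width: 0.0383
grasp_force: 0.0
```

```bash
python3 - <<'E'
from h import *
import pickle
cal=K("wrist");im=snap("wrist","w7.png");pickle.dump(cal,open("w7.pkl","wb"))
o=bot.get_obs();print(o["eef_pos"],o["ft_force"])
P=[proj("wrist",[.5517,-.0585,z],cal) for z in(.039,.052)];print(P)
x,y=map(int,P[0]);g=cv2.cvtColor(im,cv2.COLOR_BGR2GRAY)[y-25:y+30,x-25:x+25]
# dark head, outer contour incl. cap
m=(g<45).astype(np.uint8);n,l,s,c=cv2.connectedComponentsWithStats(m)
for i in range(1,n):
    if s[i,4]>40:print("dark",s[i],c[i]+[x-25,y-25])
np.set_printoptions(linewidth=250);print(x-25,y-25);print(g[::2,::2])
E
```

```text
[ 0.55341959 -0.05846625  0.11683367] [-0.25500999 -0.05583662  0.05071317]
[array([255.79338054, 192.54759844]), array([255.77606755, 198.30366627])]
dark [ 12  12  30  28 378] [256.85449735 188.53703704]
230 167
[[114 105  99 107 101 104 103 102 102 100 102 101 103 101  98 101 101  98 100  99 101 100  99  99  81]
 [131 131 114 107 114 111 118 126 113 101 105 105 101 100  99 103 102  98 101  97  99 102 102 118  98]
 [135 132 130 135 132 136 131 135 122 118 104 104 102 101  98 102 101 101  99  99 101 100 102 125 108]
 [134 134 133 137 134 134 134 134 138 131 116 116 105 102  99 101 102 101  99  98 100 103  98 120 107]
 [136 134 137 137 134 137 134 134 135 133 132 128 108 103  99 104 103 102 101  99  99 106 118 128 110]
 [134 135 132 135 135 136 134 135 131 113 113 106  95  92  90  95  94  98 103  95 105 125 133 132 104]
 [135 131 131 136 135 139 135 132 107  98  76  47  31  31  32  35  46  75  98 103 124 133 132 133 104]
 [136 132 136 135 136 137 132 112  84  48  34  28  32  28  27  27  26  29  54  90 132 132 134 131 108]
 [132 133 134 135 135 134 126  93  41  32  32  30  30  29  29 
[... 1298 characters left out ...]
 137 136 133 134 127  87  65  70  74  72  66  67 101 122 130 129 132 133 130  92]
 [131 138 134 134 134 138 136 134 135 133 130 127 121 114 114 117 128 133 129 130 135 127 134 129  93]
 [136 137 137 138 134 139 135 134 134 135 131 137 137 130 129 133 134 137 133 128 131 129 132 130  94]
 [134 139 136 137 137 136 137 136 134 134 133 134 138 133 130 132 132 130 133 133 127 130 131 129  95]
 [137 137 137 134 136 138 135 132 132 133 133 133 137 135 134 131 135 132 133 130 133 135 132 128  89]
 [132 137 133 137 138 134 135 133 133 130 131 135 136 133 129 133 133 132 134 129 130 129 131 130  90]
 [134 139 132 136 135 137 137 133 133 132 131 134 135 135 133 133 133 132 129 131 130 131 131 128  89]]
```

The released rivet stands upright in the hole: cap at about (257.5,200), head centred at about (257,194), pin still up. Shutting the fingers and approaching the cap.

step_arm(targets="-1 -0.002 0 0 0 0 0;-1 -0.002 0 -0.03 0 0 0;-1 -0.002 0 -0.06 0 0 0;-1 -0.002 0 -0.09 0 0 0;-1 -0.002 0 -0.106 0 0 0;-1 -0.002 0 -0.112 0 0 0;-1 -0.002 0 -0.112 0 0 0;-1 -0.002 0 -0.112 0 0 0")

```text
clock: 15.18
eef_pos: [0.5524, -0.0585, 0.0607]
tool_rot: [0.111, 0.994, 0.0, -0.0]
ft_force: [0.2, -0.3, 0.8]
grip_width: 0.0
grasp_force: 0.0
```

step_arm(targets="-1 0 0 -0.002 0 0 0;-1 0 0 -0.004 0 0 0;-1 0 0 -0.006 0 0 0;-1 0 0 -0.006 0 0 0")

```text
clock: 15.52
eef_pos: [0.5525, -0.0584, 0.058]
tool_rot: [0.111, 0.994, 0.0, 0.0]
ft_force: [0.1, 0.3, 0.1]
grip_width: 0.0002
grasp_force: 0.0
```

step_arm(targets="-1 0 0 -0.002 0 0 0;-1 0 0 -0.004 0 0 0;-1 0 0 -0.004 0 0 0")

```text
clock: 15.77
eef_pos: [0.5522, -0.0584, 0.0556]
tool_rot: [0.111, 0.994, 0.0, -0.0]
ft_force: [0.5, 0.1, 0.4]
grip_width: 0.0001
grasp_force: 0.0
```

step_arm(targets="-1 0 0 -0.002 0 0 0;-1 0 0 -0.004 0 0 0;-1 0 0 -0.004 0 0 0")

```text
clock: 16.02
eef_pos: [0.5522, -0.0584, 0.0534]
tool_rot: [0.111, 0.994, 0.0, -0.0]
ft_force: [0.8, 0.0, -0.3]
grip_width: 0.0001
grasp_force: 0.0
```

step_arm(targets="-1 0 0 -0.001 0 0 0;-1 0 0 -0.002 0 0 0;-1 0 0 -0.002 0 0 0")

```text
clock: 16.27
eef_pos: [0.5524, -0.0584, 0.0527]
tool_rot: [0.111, 0.994, 0.0, 0.0]
ft_force: [0.4, -0.4, -0.0]
grip_width: -0.0003
grasp_force: 0.2
```

step_arm(targets="-1 0 0 -0.001 0 0 0;-1 0 0 -0.002 0 0 0;-1 0 0 -0.002 0 0 0")

```text
clock: 16.52
eef_pos: [0.5524, -0.0583, 0.0522]
tool_rot: [0.11, 0.994, 0.0, 0.0]
ft_force: [-0.3, 1.0, 3.9]
grip_width: 0.0004
grasp_force: 2.1
```

step_arm(targets="-1 0 0 -0.001 0 0 0;-1 0 0 -0.002 0 0 0;-1 0 0 -0.002 0 0 0")

```text
clock: 16.77
eef_pos: [0.5524, -0.0582, 0.0515]
tool_rot: [0.11, 0.994, 0.0, 0.0]
ft_force: [-2.8, 1.7, 7.4]
grip_width: 0.0002
grasp_force: 3.6
```

Contact at 0.0525 matches a seated head with its pin up. Continuing in 1 mm steps.

step_arm(targets="-1 0 0 -0.001 0 0 0;-1 0 0 -0.002 0 0 0;-1 0 0 -0.002 0 0 0")

```text
clock: 17.02
eef_pos: [0.5524, -0.0581, 0.0506]
tool_rot: [0.11, 0.994, 0.0, 0.0]
ft_force: [-2.4, 1.4, 7.2]
grip_width: -0.0001
grasp_force: 3.8
```

step_arm(targets="-1 0 0 -0.001 0 0 0;-1 0 0 -0.002 0 0 0;-1 0 0 -0.002 0 0 0")

```text
clock: 17.27
eef_pos: [0.5524, -0.0582, 0.0496]
tool_rot: [0.11, 0.994, 0.0, 0.0]
ft_force: [-2.6, 1.6, 7.5]
grip_width: -0.0002
grasp_force: 3.9
```

step_arm(targets="-1 0 0 -0.001 0 0 0;-1 0 0 -0.002 0 0 0;-1 0 0 -0.002 0 0 0")

```text
clock: 17.52
eef_pos: [0.5524, -0.0582, 0.0487]
tool_rot: [0.11, 0.994, 0.0, 0.0]
ft_force: [-2.9, 2.2, 7.7]
grip_width: 0.0
grasp_force: 3.9
```

step_arm(targets="-1 0 0 -0.001 0 0 0;-1 0 0 -0.002 0 0 0;-1 0 0 -0.002 0 0 0")

```text
clock: 17.77
eef_pos: [0.5524, -0.0582, 0.0476]
tool_rot: [0.11, 0.994, 0.0, 0.0]
ft_force: [-2.7, 1.3, 8.1]
grip_width: 0.0002
grasp_force: 3.9
```

The board is slipping to its seat at about 7.5 N.

step_arm(targets="-1 0 0 -0.001 0 0 0;-1 0 0 -0.002 0 0 0;-1 0 0 -0.002 0 0 0")

```text
clock: 18.02
eef_pos: [0.5524, -0.0582, 0.0466]
tool_rot: [0.11, 0.994, 0.0, 0.0]
ft_force: [-3.0, 1.5, 7.2]
grip_width: -0.0002
grasp_force: 3.9
```

step_arm(targets="-1 0 0 -0.001 0 0 0;-1 0 0 -0.002 0 0 0;-1 0 0 -0.002 0 0 0")

```text
clock: 18.27
eef_pos: [0.5524, -0.0581, 0.0459]
tool_rot: [0.11, 0.994, 0.0, 0.0]
ft_force: [-3.1, 1.4, 9.8]
grip_width: 0.0
grasp_force: 4.7
```

step_arm(targets="-1 0 0 -0.001 0 0 0;-1 0 0 -0.002 0 0 0;-1 0 0 -0.002 0 0 0")

```text
clock: 18.52
eef_pos: [0.5524, -0.058, 0.0451]
tool_rot: [0.11, 0.994, 0.001, 0.0]
ft_force: [-3.1, 1.5, 10.6]
grip_width: -0.0002
grasp_force: 5.3
```

step_arm(targets="-1 0 0 -0.001 0 0 0;-1 0 0 -0.002 0 0 0;-1 0 0 -0.002 0 0 0")

```text
clock: 18.77
eef_pos: [0.5524, -0.058, 0.0441]
tool_rot: [0.11, 0.994, 0.001, 0.0]
ft_force: [-3.2, 3.1, 11.2]
grip_width: 0.0001
grasp_force: 5.4
```

The board is seated and the pin is now sliding at about 11 N.

step_arm(targets="-1 0 0 -0.001 0 0 0;-1 0 0 -0.002 0 0 0;-1 0 0 -0.002 0 0 0")

```text
clock: 19.02
eef_pos: [0.5524, -0.058, 0.0431]
tool_rot: [0.11, 0.994, 0.001, 0.0]
ft_force: [-2.6, 1.7, 11.0]
grip_width: 0.0002
grasp_force: 5.4
```

step_arm(targets="-1 0 0 -0.001 0 0 0;-1 0 0 -0.002 0 0 0;-1 0 0 -0.002 0 0 0")

```text
clock: 19.27
eef_pos: [0.5524, -0.058, 0.0421]
tool_rot: [0.11, 0.994, 0.001, 0.0]
ft_force: [-3.4, 2.0, 11.1]
grip_width: -0.0004
grasp_force: 5.4
```

step_arm(targets="-1 0 0 -0.001 0 0 0;-1 0 0 -0.002 0 0 0;-1 0 0 -0.002 0 0 0")

```text
clock: 19.52
eef_pos: [0.5524, -0.058, 0.0411]
tool_rot: [0.11, 0.994, 0.001, 0.0]
ft_force: [-3.8, 2.3, 11.1]
grip_width: -0.0001
grasp_force: 5.4
```

step_arm(targets="-1 0 0 -0.001 0 0 0;-1 0 0 -0.001 0 0 0")

```text
clock: 19.68
eef_pos: [0.5524, -0.058, 0.0406]
tool_rot: [0.11, 0.994, 0.001, 0.0]
ft_force: [-4.0, 1.6, 11.8]
grip_width: -0.0001
grasp_force: 5.4
```

step_arm(targets="-1 0 0 -0.001 0 0 0;-1 0 0 -0.001 0 0 0")

```text
clock: 19.85
eef_pos: [0.5524, -0.058, 0.0401]
tool_rot: [0.11, 0.994, 0.001, 0.0]
ft_force: [-4.3, 1.4, 10.5]
grip_width: 0.0002
grasp_force: 5.4
```

step_arm(targets="-1 0 0 -0.001 0 0 0;-1 0 0 -0.001 0 0 0")

```text
clock: 20.02
eef_pos: [0.5524, -0.058, 0.0396]
tool_rot: [0.11, 0.994, 0.001, 0.0]
ft_force: [-3.6, 1.5, 10.8]
grip_width: -0.0001
grasp_force: 5.4
```

step_arm(targets="-1 0 0 -0.001 0 0 0;-1 0 0 -0.001 0 0 0")

```text
clock: 20.18
eef_pos: [0.5524, -0.058, 0.0391]
tool_rot: [0.11, 0.994, 0.001, 0.0]
ft_force: [-4.6, 1.2, 10.1]
grip_width: 0.0001
grasp_force: 5.4
```

step_arm(targets="-1 0 0 -0.001 0 0 0;-1 0 0 -0.001 0 0 0")

```text
clock: 20.35
eef_pos: [0.5524, -0.058, 0.0387]
tool_rot: [0.11, 0.994, 0.001, 0.0]
ft_force: [-3.5, 2.0, 11.9]
grip_width: -0.0001
grasp_force: 5.9
```

step_arm(targets="-1 0 0 -0.001 0 0 0;-1 0 0 -0.001 0 0 0")

```text
clock: 20.52
eef_pos: [0.5524, -0.0579, 0.0384]
tool_rot: [0.11, 0.994, 0.001, 0.0]
ft_force: [-5.9, 2.4, 13.0]
grip_width: 0.0002
grasp_force: 6.7
```

The stop is showing: force is rising after about 6.8 mm of pin travel. One small step to confirm it.

step_arm(targets="-1 0 0 -0.001 0 0 0;-1 0 0 -0.001 0 0 0")

```text
clock: 20.68
eef_pos: [0.5524, -0.0578, 0.0382]
tool_rot: [0.11, 0.994, 0.001, 0.001]
ft_force: [-5.2, 2.4, 14.4]
grip_width: 0.0003
grasp_force: 7.4
```

Force rose to 14.4 N with little motion, so the pin is on its hard stop. Retreating straight up and checking.

step_arm(targets="-1 0 0 0.004 0 0 0;-1 0 0 0.01 0 0 0;-1 0 0 0.04 0 0 0;-1 0 0 0.09 0 0 0;-1 0 0 0.15 0 0 0;-1 0 0 0.17 0 0 0;-1 0 0 0.17 0 0 0;-1 0 0 0.17 0 0 0;-1 0 0 0.17 0 0 0;-1 0 0 0.17 0 0 0")

```text
clock: 21.52
eef_pos: [0.551, -0.0583, 0.1192]
tool_rot: [0.111, 0.994, 0.0, -0.002]
ft_force: [-0.5, 0.5, -0.3]
grip_width: -0.0
grasp_force: 0.0
```

```bash
python3 - <<'E'
from h import *
import pickle
cal=K("wrist");im=snap("wrist","w8.png")
o=bot.get_obs();print(o["eef_pos"],o["ft_force"])
# flange now ~ .0387-.0105
P=[proj("wrist",[.552,-.059,z],cal) for z in(.0282,.0362,.0387)];print(P)
x,y=map(int,P[1]);g=cv2.cvtColor(im,cv2.COLOR_BGR2GRAY)[y-24:y+24,x-24:x+24]
m=(g<50).astype(np.uint8);h=m.copy();f=cv2.findContours(h,cv2.RETR_EXTERNAL,cv2.CHAIN_APPROX_NONE)[0]
c=max(f,key=cv2.contourArea);print("head",cv2.fitEllipse(c),cv2.boundingRect(c))
k=((g>58)&(cv2.drawContours(np.zeros_like(g),[cv2.convexHull(c)],-1,1,-1)>0)).astype(np.uint8)
n,l,s,cc=cv2.connectedComponentsWithStats(k);i=1+s[1:,4].argmax();print("cap",s[i],cc[i])
np.set_printoptions(linewidth=250);print(x-24,y-24);print(g[::2,::2])
E
```

```text
[ 0.55107237 -0.05830295  0.11930817] [ 0.16244856 -0.28804792  0.51429937]
[array([256.03361044, 194.05250779]), array([256.02187094, 197.30208513]), array([256.01804591, 198.36161292])]
head ((25.7994327545166, 23.923534393310547), (28.469160079956055, 29.819114685058594), 169.09439086914062) (12, 9, 29, 31)
cap [ 16  18  20  18 283] [25.74204947 26.60424028]
232 173
[[105 102 103 105 108 107 108 123 132 133 136 137 136 131 134 137 133 134 131 134 136 134 136 114]
 [103 102 102 105 121 135 135 135 137 134 136 136 134 131 133 136 135 133 133 133 131 135 134 116]
 [105 109 107 106 110 135 136 137 135 132 134 129 134 132 135 135 132 130 133 132 134 134 132 110]
 [127 132 135 123 115 136 136 135 138 115 103 104 120 125 125 128 132 131 131 133 132 134 133 109]
 [136 134 134 137 134 133 133 131 126 109  95  86  69  72  82 111 123 132 130 132 135 134 133 104]
 [137 135 134 135 138 133 129 106  99  79  43  32  27  28  29  32  55 109 130 135 132 132 131 105]
 [135 134 135 139 136 133 113  97  55  36  28  28  31  28  28  28  26  35  80 126 135 134 133 112]
 [136 134 135 135 138 130  99  63  
[... 948 characters left out ...]
5  99]
 [135 135 138 137 137 137 127  59  36  38  61  75  77  77  78  72  55  35  30  85 126 133 132  98]
 [135 136 135 137 138 138 134 113  67  38  34  46  50  51  48  39  34  32  74 122 131 129 130  97]
 [134 133 136 136 138 137 136 130 127  93  46  34  34  34  32  35  59 102 123 131 128 128 131  99]
 [135 137 135 139 139 139 133 133 135 131 116 113  96  83  85 116 127 131 130 129 130 129 130 100]
 [135 137 136 139 134 137 135 133 132 133 130 135 133 129 132 133 134 135 129 131 128 128 129  96]
 [137 139 132 138 137 139 132 132 131 131 134 136 134 130 131 135 132 133 129 131 132 132 126  89]
 [134 137 137 139 135 137 133 131 130 131 133 138 133 127 130 134 133 131 130 128 133 134 131  92]]
```

The cap now sits concentric on the head: (257.7,199.6) against (257.8,196.9), where it stood about 6 px off before. The arm is clear, so I'm handing in.

```bash
python3 -c "
from workcell import bot
print(bot.job_done())"
```

```text
the job is handed in; nothing more can be done
None
```

The job is handed in, with no verdict returned: the rivet is seated in the empty hole and its pin pressed onto its stop, the highest vertical force I read while pressing was 14.4 N, and the other tray parts and the jar were left alone.

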